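# Lock the towel rail in its stand with the swing-bolt coupler

## Robot

A 7-joint arm with a two-finger parallel gripper is mounted at the origin on a cart in front of the work surface, level with it; the furniture and walls round the work are solid. World frame = base frame: x ahead of the robot, y to its left, z up, the work surface at z = 0. Lengths are in m, angles in rad, forces in N, time in s.
With the tool pointing down it reaches from about 0.4 to 0.85 m from the base axis. Payload 10.4 kg.
Tool frame: the origin (TCP) lies at the very end of the fingers, on their centre line; the grasp point (between the pads) lies 19 mm behind it; x points along the fingers, z is the direction in which the jaws open and shut, and the axes are right-handed (so a half turn about x gives the same grasp; the last joint's range is limited). The gripper opens to 85 mm and grips with 20 to 120 N. Pads are 22 mm wide; open, the fingers measure 114 mm over their backs; the gripper's body (76 mm by 85 mm) begins 54 mm behind the grasp point. The pads swing forward as they close: fully open they stand 13 mm farther back than shut.
Start: joints at [1.182, 0.332, -0.065, 1.46, 0.022, 1.35, -0.088], TCP at [0.224, -0.584, 0.231] pointing down, gripper open.
Joint ranges: [-2.6, 2.6], [-0.5, 2.12], [-1.47, 1.34], [0.16, 2.42], [-1.27, 4.41], [0.06, 2.06], [-2.6, 2.6]. Speed limits (rad/s): [2.22, 2.22, 2.79, 2.79, 3.14, 3.14, 3.14].

## Interface

Orientations are given as a unit quaternion [x, y, z, w].
In Python, from workcell import readout, camera, manip gives the robot as it stands.
- The arm moves only by the shell command python3 -m inch 'ROWS' [FORCE]. ROWS is JSON, a list of rows, each a list of 3 entries, a list of its own where there are three numbers: the turn, a rotation vector about the tool's x, y, z in degrees, then the shift along the tool's x, y, z in mm, then the closure, from 0 (fully open) to 1 (shut). In form: [[[wx, wy, wz], [dx, dy, dz], hand], ...]. A call has 1 to 10 rows; each row is the pose to reach, as a shift and turn from the pose measured when the call began, along the tool's axes at that moment; what a row does not reach only later rows make up. A row lasts 1/8 s, in which the tool goes at most 62.5 mm and 10.7 degrees, less where a joint would pass 70% of its speed; a pose out of reach is approached as far as the arm can. A call with a gripper value outside its range is refused whole. The fingers move at their own pace and stop on an object; FORCE is the grip in N (left out, the last holds). Time passes only in rows, so rows that repeat a pose let the fingers close. It gives the time, the measured TCP pose, the force and the opening at its end, in the units of the state.
- readout.get_obs(): the state, without advancing time (a new reading comes with each control period).
- camera(name): name is "scene" or "top" or "wrist"; returns a dict with "pixels" (384x512x3 uint8, red, green, blue), "range_z" (384x512 float32, m along the optical axis (not along the pixel's ray), 0 where there is no reading), "intrinsics" (3x3 intrinsics, pixels), "dist" ([k1, k2, p1, p2, k3] as OpenCV has them; the pictures are not rectified), "extrinsics" (4x4, takes a point from world to camera coordinates); the wrist camera has in their place "T_tool_cam" (4x4, takes a point from camera to tool coordinates, whose origin is the TCP and whose axes are the tool frame's). Camera axes: x right, y down, z forward; pixel columns grow to the right and rows downward; lengths in m; the calibration is good to about 2 mm. A picture is of the moment at which its call begins: read the wrist's pose just before it.
- manip.hand_in(): hands the job in, once; it reports no verdict.
The state is a dict: "clock": time; "joint_pos": joint angles; "joint_velocities": joint speeds; "tau": joint torques, N m; "position": TCP position; "ee_rot": TCP orientation; "ft_force": force on the tool from outside, world axes, zero at the start; "torque": the same for the moment, N m; "grip_width": opening from 0.0 (shut) to 1.0 (fully open).
Only numpy, scipy, OpenCV 4.12 (cv2) and the standard library are available. Lean on these libraries where they do the work, as an engineer would, in place of code of your own. Each camera call takes 0.05 s, during which the arm holds its last target.

## Task

Fix the towel rail in its stand: first slide the tube along its cradles until its left end is right up against the stop plate, then swing the coupler's hinged half over the tube and, with the fingers on its ear, press it down with about 15 N for a good half second so that it beds on the tube, and last swing the bolt fully upright into the ear's slot and let go, with the tube still against its stop. Work gently, never pushing any of these parts with more than 30 N, and leave the other things on the worktop where they are.

Things in the scene. Friction and masses are not known exactly. Their poses are not given: they have to be found in the camera images.
- stand: Towel-rail stand, fixed: dark wood plank 130 x 215 x 12 mm with a steel end cradle and stop plate at its left end and a steel tube coupler near its right end. Origin under its centre on the worktop; x away from the robot across the tube, y along the tube towards the stop (robot's left), z up. Coupler centred at y = -70 mm, 36 mm wide along y (52 mm over base and hinge lugs).
- stop_plate: Upright steel stop plate of the stand, 42 mm wide, 98 mm to its top, 6 mm thick. Its origin lies on its inner face where the tube's axis meets it, 75 mm above the worktop, at y = +80 mm in the stand's frame; axes as the stand. The left cradle reaches from here 60 mm along -y.
- rail_tube: The towel rail: loose aluminium tube with grey end plugs, 30 mm outside diameter, 230 mm long, about 0.25 kg, lying level in the two open half-round cradles (left cradle and coupler base); origin at its centre, y along it towards the stop. It slides only along y, with 1 to 3 N.
- tube_left_end (a point): Centre of the tube's left end. At the start 14 to 31 mm short of the stop plate; when home it coincides with the origin of stop_plate. Axes as the tube.
- tube_right_end (a point): Centre of the tube's right end, 230 mm along -y from the left end; it sticks out free past the coupler (by 60 mm or more) and is where the tube can be pushed.
- cap_hinge (a point): Hinge axis of the coupler's hinged half, 26 mm behind the tube's axis (away from the robot) and at its height (75 mm), in the middle of the coupler's width; axes as the stand, hinge axis along y.
- cap (a joint): Angle of the hinged half (steel half shell with a flat forked ear, 36 mm wide): 0 = closed on the tube, ear level on the robot's side; grows as it swings up and away from the robot, 1.57 = upright. Starts at 1.15 to 1.55. Stiff hinge (0.2 N m), stays where left, takes 3 to 4 N at the ear. At 0 it meets the rigid tube: force then rises steeply.
- cap_press (a point): Middle of the ear's outer (upper) face, on the hinged half: 62 mm from the hinge axis, 9 mm outward of the plane of hinge and tube axis. Closed, it is 84 mm above the worktop. The ear is 7 mm thick, its face runs 43 to 72 mm from the hinge; a 12 mm wide slot open at the tip starts 52 mm from the hinge, a 12 mm prong at each side. Its z axis is the face's outward normal, x points to the hinge.
- bolt_hinge (a point): Hinge axis of the swing bolt: 34 mm from the tube axis towards the robot, 45 mm above the worktop, in the middle of the coupler's width; axes as the stand, hinge axis along y.
- bolt (a joint): Angle of the swing bolt: 0 = upright, home in the ear's slot (rigid stop); grows as it leans out towards the robot. Starts at 0.75 to 1.15; stiff hinge (0.06 N m), stays where left. With the hinged half fully down, the flange (22 mm diameter, underside 40 mm from the bolt hinge) just rubs over the ear's rounded nose at 0.1 to 0.4 and ends over the ear; otherwise it runs against the ear.
- bolt_knob (a point): Centre of the bolt's round knob (18 mm diameter, 31 mm long, on the bolt's axis above its flange), 63 mm from the bolt hinge; knob top at 75 mm, shank 8 mm thick. With the bolt upright it is 108 mm above the worktop, 24 mm above the ear. z axis = along the bolt, outward.
- mug: Cream mug, 83 x 117 x 94 mm, left of the stand; origin under its centre. Bystander.
- jar_ring: Steel jar ring, 86 mm across, 14 mm high, right of the stand; origin under its centre. Bystander.
- teaspoon: Teaspoon, 130 mm long, lying in front to the left; origin under its centre. Bystander.
- jam: Jam jar, 72 mm wide, 102 mm high, behind the stand; origin under its centre. Bystander.
There are look-alikes about, which are no part of the job. Of the things that look like the rail_tube, the larger one is meant.

How it is judged:
On the way, in this order (a step that is already met when the one before it is completed fails the run):
1. the tube's left end is against the stop plate (within 3 mm), the coupler still open (y of tube_left_end in the frame of stop_plate above -0.003 m and distance between tube_left_end and stop_plate below 0.005 m and value of joint cap above 0.3 rad), for 0.1 s.
2. the hinged half is down on the tube (within 0.04 rad) and the fingers press on it with more than 10 N, for 0.3 s, the bolt still out (value of joint cap below 0.04 rad and contact force between the fingers and cap above 10 N and value of joint bolt above 0.4 rad), for 0.3 s.
3. the bolt stands upright in the slot (within 0.08 rad), the hinged half still down (value of joint cap below 0.04 rad and value of joint bolt below 0.08 rad), for 0.2 s.
At the end, for the whole second after the job is handed in: The tube's left end is within 3 mm of the stop plate, the hinged half is down on the tube (within 0.04 rad of 0), the bolt stands upright in the slot (within 0.08 rad of 0), all at rest and released (all of step 3 and y of tube_left_end in the frame of stop_plate above -0.003 m and distance between tube_left_end and stop_plate below 0.005 m and velocity of joint bolt below 0.05 rad/s and linear speed of rail_tube below 0.02 m/s); the robot touches nothing.
It fails at once if the robot presses on the hinged half with more than 30 N (contact force between the arm and cap above 30 N).
It fails at once if the bolt is forced against the ear with more than 30 N (contact force between bolt and cap above 30 N).
It fails at once if the tube is pushed against the stop plate with more than 30 N (contact force between rail_tube and stop_plate above 30 N).
It fails at once if the robot presses on the stand with more than 30 N (contact force between the arm and stand above 30 N).
It fails at once if the mug, jar ring, teaspoon or jam jar is moved by more than 20 mm (distance of any of mug, jar_ring, teaspoon, jam from where it was at the start of the episode above 0.02 m).
It also fails if it takes over 72 s, if anything falls off the work surface, if the arm or the gripper's body presses on something with over 40 N, if the wrist force passes 120 N, or if a joint passes its speed limit or range.

## Working session

There is one attempt and no reset: what is moved stays moved. The work goes in short steps, Python scripts to look and compute and a shell command to move; the robot and the scene stay as the last step left them, time stands still between calls to the robot, and variables do not carry over. Pictures are saved under pics/ and viewed, and the job is handed in when it is done.

```bash
ls; mkdir -p pics; cat > h.py <<'E'
import numpy as np, cv2
from workcell import readout, camera, manip
def snap(n,f,scale=1):
    d=camera(n); np.savez('last_'+n+'.npz',**d)
    im=cv2.cvtColor(d['pixels'],cv2.COLOR_RGB2BGR)
    if scale!=1: im=cv2.resize(im,None,fx=scale,fy=scale)
    cv2.imwrite('pics/'+f,im); return d
E
python3 - <<'E'
from h import *
o=readout.get_obs(); print({k:np.round(v,4).tolist() for k,v in o.items()})
for n in('scene','top'):
    d=snap(n,n+'0.png',1.5); print(d['intrinsics'],d['dist'],d['extrinsics'])
E
```

```text
pics
{'clock': 0.0, 'joint_pos': [1.1824, 0.3329, -0.0647, 1.461, 0.0216, 1.3499, -0.0885], 'joint_velocities': [-0.0013, -0.001, -0.0018, -0.0007, -0.0019, -0.0017, 0.001], 'tau': [0.0006, -62.5449, 0.0497, -39.1605, 0.0162, 0.0099, -0.0], 'position': [0.2234, -0.5833, 0.2305], 'ee_rot': [0.401, 0.5831, -0.4004, 0.5822], 'ft_force': [0.7588, -0.3275, 0.3811], 'torque': [0.0515, 0.0528, -0.0033], 'grip_width': 0.9973}
[[419.35767083   0.         254.25606423]
 [  0.         419.35767083 194.63861231]
 [  0.           0.           1.        ]] [-0.12742435  0.          0.          0.          0.        ] [[-0.72690317 -0.68653389 -0.01682229  0.31250293]
 [-0.31773258  0.35793025 -0.8780273   0.28950299]
 [ 0.60881671 -0.63289584 -0.47831482  1.11309693]
 [ 0.          0.          0.          1.        ]]
[[475.68775246   0.         253.90917399]
 [  0.         475.68775246 192.20181593]
 [  0.           0.           1.        ]] [-0.18476669  0.          0.          0.          0.        ] [[-0.39263958 -0.91969141  0.00137046  0.11509773]
 [-0.8513508   0.36289875 -0.37882226  0.52853272]
 [ 0.34790224 -0.14990735 -0.92546843  1.130376  ]
 [ 0.          0.          0.          1.        ]]
```

View pics/scene0.png

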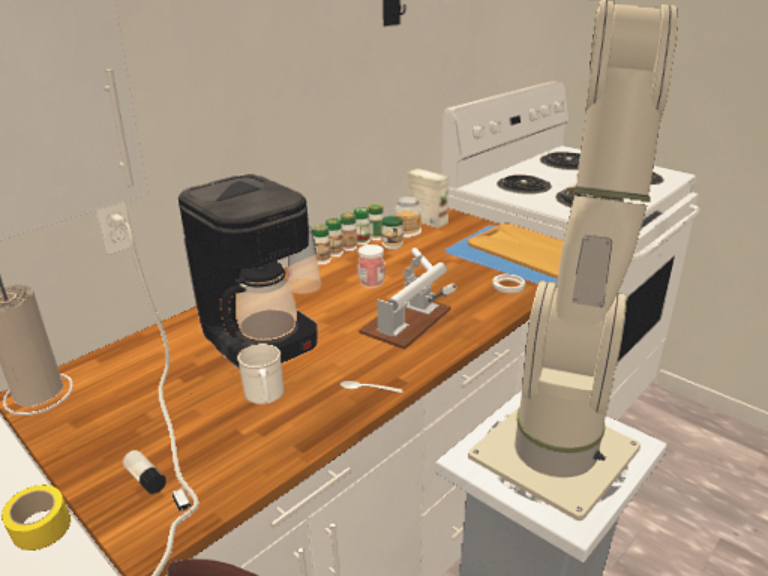

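View pics/top0.png

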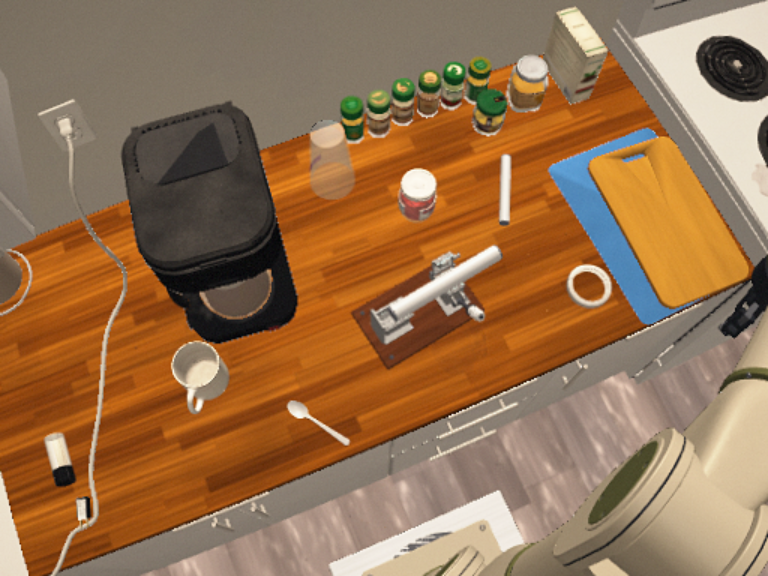

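The stand is visible in both views (top, scaled 1.5x: around (420,305); scene: around (410,300)). The tube's right end is at about (492,253) in top. I'll zoom in and use range for metric points.

```bash
cat >> h.py <<'E'
def rays(d):
    h,w=d['range_z'].shape
    u,v=np.meshgrid(np.arange(w),np.arange(h))
    p=cv2.undistortPoints(np.stack([u,v],-1).reshape(-1,1,2).astype(np.float64),d['intrinsics'],d['dist']).reshape(h,w,2)
    return np.concatenate([p,np.ones((h,w,1))],-1)
def cloud(d,T=None):
    P=rays(d)*d['range_z'][...,None]
    if T is None: T=np.linalg.inv(d['extrinsics'])
    return P@T[:3,:3].T+T[:3,3]
def proj(d,X):
    E=d['extrinsics']; r=cv2.Rodrigues(E[:3,:3])[0]
    return cv2.projectPoints(np.atleast_2d(X).astype(float),r,E[:3,3],d['intrinsics'],d['dist'])[0].reshape(-1,2)
E
python3 - <<'E'
from h import *
T=np.load('last_top.npz');S=np.load('last_scene.npz')
a=T['pixels'][150:255,225:345];cv2.imwrite('pics/t1.png',cv2.resize(a[...,::-1],None,fx=6,fy=6,interpolation=cv2.INTER_CUBIC)[:600])
a=S['pixels'][155:240,230:320];cv2.imwrite('pics/s1.png',cv2.resize(a[...,::-1],None,fx=7,fy=7,interpolation=cv2.INTER_CUBIC)[:600])
C=cloud(T)
# plank: dark brown
hsv=cv2.cvtColor(T['pixels'],cv2.COLOR_RGB2HSV)
for u,v in [(245,235),(265,242),(310,205),(330,168),(290,186),(100,100)]: print(u,v,T['pixels'][v,u],hsv[v,u],C[v,u].round(4))
E
```

```text
245 235 [186  97  25] [ 13 221 186] [ 0.4628 -0.046   0.0028]
265 242 [105  52  17] [ 12 214 105] [ 0.4217 -0.0875  0.0085]
310 205 [54 41 38] [ 6 76 54] [ 0.4527 -0.23    0.0677]
330 168 [230 222 208] [ 19  24 230] [ 0.521  -0.3204  0.0897]
290 186 [245 238 229] [ 17  17 245] [ 0.5171 -0.1996  0.0854]
100 100 [79 73 66] [16 42 79] [0.7823 0.1715 0.3537]
```

View pics/t1.png

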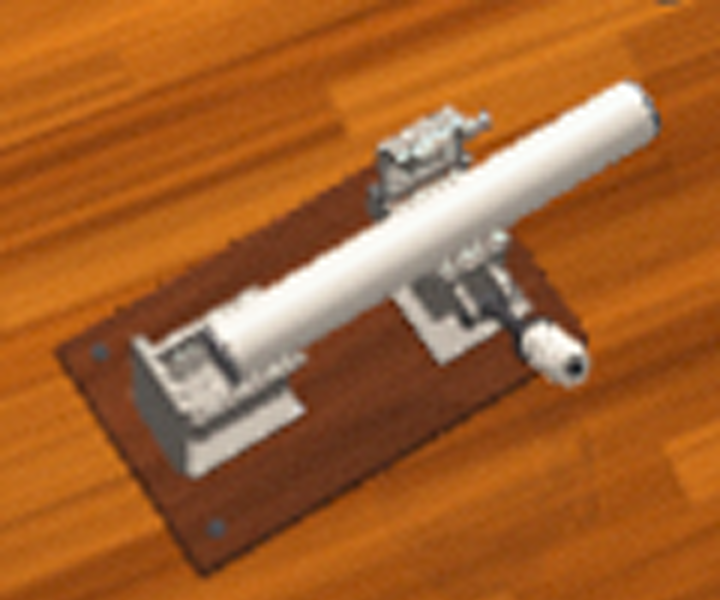

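View pics/s1.png

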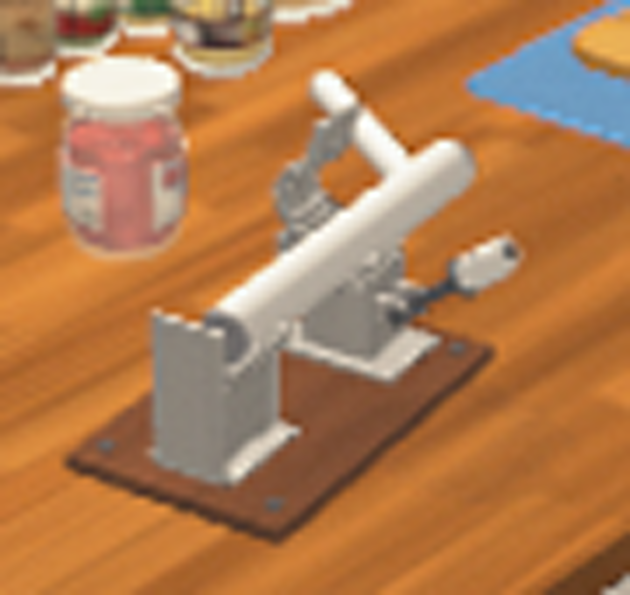

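The pictures show the tube, its gap to the stop plate on the left, the cap upright at the back, and the bolt leaning out. Next I fit the plank and tube.

```bash
python3 - <<'E'
from h import *
for n in('top','scene'):
    d=np.load(f'last_{n}.npz');C=cloud(d);z=C[...,2]
    near=(np.abs(C[...,0]-.48)<.25)&(np.abs(C[...,1]+.2)<.25)
    hsv=cv2.cvtColor(d['pixels'],cv2.COLOR_RGB2HSV)
    tab=near&(np.abs(z)<.015)&(hsv[...,2]>150)&(hsv[...,1]>150)
    print(n,'table z',np.median(z[tab]))
    m=near&(hsv[...,2]<135)&(hsv[...,1]>110)&(z>.0)&(z<.03)
    m=cv2.morphologyEx(m.astype(np.uint8),cv2.MORPH_OPEN,np.ones((3,3)))
    k,l,s,c=cv2.connectedComponentsWithStats(m);i=1+np.argmax(s[1:,4]);print(s[1:,4])
    ys,xs=np.nonzero(l==i);hull=cv2.convexHull(np.stack([xs,ys],1).astype(np.float32))
    # cast rays to plane z=.012
    R=rays(d);T=np.linalg.inv(d['extrinsics']);r=R[ys,xs]@T[:3,:3].T;o=T[:3,3];t=(.012-o[2])/r[:,2];P=o+r*t[:,None]
    print('z plank',np.median(C[ys,xs,2]))
    rc=cv2.minAreaRect(P[:,:2].astype(np.float32)*1000);print(rc)
    # tube: cylinder top points
    m=near&(z>.076)&(z<.1)&(hsv[...,1]<40)&(hsv[...,2]>200)
    k,l,s,c=cv2.connectedComponentsWithStats(m.astype(np.uint8));i=1+np.argmax(s[1:,4])
    Q=C[l==i];mu=Q.mean(0);w=np.linalg.svd(Q-mu)[2][0] if len(Q)<3000 else None
    if w[1]<0:w=-w
    t=(Q-mu)@w;print('tube',mu,w,np.degrees(np.arctan2(-w[0],w[1])),np.percentile(t,[0,2,50,98,100]),Q[:,2].max(),len(Q))
    print('ends',mu+w*t.min(),mu+w*t.max())
E
```

```text
top table z 0.0001053812124195419
[1702   64]
z plank 0.011684765961449406
((495.27716064453125, -144.50469970703125), (131.9322509765625, 184.79476928710938), 8.600016593933105)
tube [ 0.50922258 -0.21355427  0.08870881] [-0.15485919  0.98793396  0.00226162] 8.908652790125707 [-0.11611731 -0.10933055  0.00135199  0.10362485  0.10939405] 0.09427797982386577 539
ends [ 0.52720442 -0.3282705   0.0884462 ] [ 0.49228191 -0.10548017  0.08895622]
scene table z 0.0014657509248776068
[344]
z plank 0.013360426366843703
((463.50079345703125, -156.89337158203125), (65.77494049072266, 197.12205505371094), 9.778656959533691)
tube [ 0.50760058 -0.21215885  0.09029038] [-0.15799624  0.98743892  0.00125121] 9.090617375994787 [-0.11848353 -0.11085917  0.0037358   0.10145804  0.10516724] 0.09440862152886775 141
ends [ 0.52632053 -0.32915409  0.09014214] [ 0.49098455 -0.10831263  0.09042197]
```

```bash
python3 - <<'E'
from h import *
from scipy.spatial.transform import Rotation as Rn
print(Rn.from_quat(readout.get_obs()['ee_rot']).as_matrix().round(3))
th=np.radians(8.8);ux=np.array([np.cos(th),np.sin(th)]);uy=np.array([-np.sin(th),np.cos(th)])
for n in('top','scene'):
    d=np.load(f'last_{n}.npz');C=cloud(d);z=C[...,2]
    near=(np.abs(C[...,0]-.48)<.25)&(np.abs(C[...,1]+.2)<.25)
    hsv=cv2.cvtColor(d['pixels'],cv2.COLOR_RGB2HSV)
    m=near&(hsv[...,2]<140)&(hsv[...,1]>100)&(z>.004)&(z<.03)
    ys,xs=np.nonzero(m);R=rays(d);T=np.linalg.inv(d['extrinsics']);r=R[ys,xs]@T[:3,:3].T;o=T[:3,3];t=(.012-o[2])/r[:,2];P=(o+r*t[:,None])[:,:2]
    a=P@ux;b=P@uy
    print(n,'x',np.percentile(a,[0,1,99,100]),'y',np.percentile(b,[0,1,99,100]))
    # profile in stand-aligned coordinates of everything high
    m=near&(z>.03)&(z<.2)
    Q=C[m];A=Q[:,:2]@ux;B=Q[:,:2]@uy
    s=Q[:,2]>.093
    k=(Q[:,2]>.09)&(A>.4)&(A<.56)
    print('high pts y-range',B[k].min(),B[k].max())
    np.savez('st_'+n+'.npz',A=A,B=B,Z=Q[:,2],col=d['pixels'][m])
    for lo in np.arange(-.46,-.02,.02):
        k=(B>lo)&(B<lo+.02)&(A>.36)&(A<.58)
        if k.any(): print(round(lo,2),k.sum(),'A',A[k].min().round(3),A[k].max().round(3),'Z',Z:=Q[k,2].max().round(3),'A at top',A[k][np.argmax(Q[k,2])].round(3))
E
```

```text
[[-0.     0.934  0.358]
 [ 0.001  0.358 -0.934]
 [-1.    -0.    -0.001]]
top x [0.23257704 0.29689732 0.53176555 0.64451675] y [-0.49769084 -0.38857407 -0.12754712 -0.0133496 ]
high pts y-range -0.40538837976726166 -0.14358679999900625
-0.42 27 A 0.454 0.483 Z 0.093 A at top 0.468
-0.4 72 A 0.453 0.483 Z 0.092 A at top 0.47
-0.38 79 A 0.453 0.482 Z 0.093 A at top 0.462
-0.36 78 A 0.453 0.483 Z 0.094 A at top 0.471
-0.34 84 A 0.454 0.498 Z 0.094 A at top 0.476
-0.32 267 A 0.373 0.506 Z 0.147 A at top 0.477
-0.3 337 A 0.373 0.505 Z 0.149 A at top 0.48
-0.28 101 A 0.453 0.5 Z 0.093 A at top 0.469
-0.26 84 A 0.454 0.482 Z 0.092 A at top 0.47
-0.24 80 A 0.453 0.482 Z 0.092 A at top 0.473
-0.22 101 A 0.449 0.489 Z 0.093 A at top 0.473
-0.2 125 A 0.448 0.489 Z 0.094 A at top 0.468
-0.18 141 A 0.447 0.49 Z 0.092 A at top 0.47
-0.16 133 A 0.447 0.489 Z 0.101 A at top 0.449
-0.04 1 A 0.58 0.58 Z 0.036 A at top 0.58
scene x [0.28080044 0.40135316 0.53010021 0.53304754] y [-0.35819243 -0.3404029  -0.12244604 -0.09917905]
high pts y-range -0.4014816947753408 -0.14160870651089083
-0.42 10 A 0.457 0.481 Z 0.091 A at top 0.475
-0.4 24 A 0.453 0.477 Z 0.092 A at top 0.468
-0.38 26 A 0.454 0.479 Z 0.094 A at top 0.464
-0.36 29 A 0.455 0.479 Z 0.093 A at top 0.474
-0.34 34 A 0.453 0.5 Z 0.146 A at top 0.481
-0.32 118 A 0.375 0.504 Z 0.149 A at top 0.481
-0.3 232 A 0.378 0.509 Z 0.148 A at top 0.481
-0.28 48 A 0.453 0.501 Z 0.146 A at top 0.474
-0.26 27 A 0.455 0.478 Z 0.093 A at top 0.465
-0.24 33 A 0.455 0.477 Z 0.093 A at top 0.474
-0.22 42 A 0.448 0.48 Z 0.093 A at top 0.467
-0.2 80 A 0.449 0.48 Z 0.094 A at top 0.471
-0.18 40 A 0.449 0.481 Z 0.093 A at top 0.471
-0.16 198 A 0.447 0.49 Z 0.102 A at top 0.488
```

```bash
python3 - <<'E'
from h import *
for n in('top','scene'):
    D=np.load(f'st_{n}.npz');A,B,Z=D['A'],D['B'],D['Z']
    t=(np.abs(A-.468)<.02)&(Z>.08)&(Z<.1)&(B<-.32);print(n,'tube right end B',np.sort(B[t])[:6].round(4))
    c=(Z>.1)&(A>.46)&(A<.52)&(B<-.25);print('cap B',np.percentile(B[c],[0,5,50,95,100]).round(4),'Zmax',Z[c].max())
    cc=np.stack([A[c],Z[c]],1);o=np.argsort(cc[:,1]);print(cc[o][::6].round(3).tolist())
    b=(A<.42)&(A>.36)&(B<-.25)&(B>-.34);print('bolt B',np.percentile(B[b],[0,50,100]).round(4));cc=np.stack([A[b],Z[b]],1);print(cc[np.argsort(cc[:,0])][::6].round(3).tolist())
    p=(Z>.094)&(Z<.11)&(B>-.17)&(B<-.1)&(A<.5);print('plate B',np.sort(B[p]).round(4),A[p].min(),A[p].max())
d=np.load('last_top.npz');T=np.linalg.inv(d['extrinsics']);R=rays(d)
for nm,u,v,h in [('ring',589/1.5,286/1.5,.014),('jam',418/1.5,182/1.5,.102),('mug',200/1.5,362/1.5,.094)]:
    r=T[:3,:3]@R[int(v),int(u)];t=(h-T[2,3])/r[2];print(nm,(T[:3,3]+r*t).round(3))
E
```

```text
top tube right end B [-0.4076 -0.4071 -0.4069 -0.4055 -0.4054 -0.4052]
cap B [-0.3184 -0.3155 -0.3007 -0.2825 -0.282 ] Zmax 0.14895375642001762
[[0.505, 0.103], [0.504, 0.112], [0.498, 0.114], [0.497, 0.115], [0.5, 0.117], [0.496, 0.118], [0.492, 0.118], [0.499, 0.119], [0.491, 0.121], [0.493, 0.122], [0.486, 0.125], [0.485, 0.129], [0.481, 0.138], [0.477, 0.142], [0.483, 0.143], [0.48, 0.145], [0.48, 0.146], [0.48, 0.149]]
bolt B [-0.3089 -0.2979 -0.2902]
[[0.373, 0.093], [0.375, 0.095], [0.377, 0.093], [0.379, 0.094], [0.381, 0.099], [0.383, 0.099], [0.386, 0.08], [0.388, 0.091], [0.391, 0.092], [0.394, 0.089], [0.396, 0.089], [0.399, 0.087], [0.401, 0.08], [0.404, 0.084], [0.406, 0.081], [0.408, 0.076], [0.413, 0.072]]
plate B [-0.15   -0.1497 -0.1496 -0.1494 -0.1493 -0.1491 -0.1491 -0.1489 -0.1487
 -0.1484 -0.1484 -0.1482 -0.1479 -0.1477 -0.1473 -0.1471 -0.1471 -0.1471
 -0.147  -0.147  -0.1465 -0.1465 -0.1462 -0.146  -0.1459 -0.1459 -0.1457
 -0.1454 -0.1454 -0.1451 -0.1448 -0.1446 -0.1443 -0.1441 -0.1436 -0.1436
 -0.1436] 0.44733148236223796 0.4875669378370671
scene tube right end B [-0.4092 -0.4064 -0.4058 -0.4041 -0.404  -0.4028]
cap B [-0.3216 -0.3185 -0.2946 -0.2814 -0.2763] Zmax 0.1488130534916442
[[0.504, 0.1], [0.509, 0.101], [0.507, 0.107], [0.501, 0.118], [0.485, 0.121], [0.485, 0.125], [0.483, 0.129], [0.483, 0.134], [0.481, 0.138], [0.481, 0.144], [0.482, 0.146], [0.481, 0.149]]
bolt B [-0.3113 -0.2975 -0.2887]
[[0.375, 0.089], [0.378, 0.092], [0.381, 0.097], [0.385, 0.095], [0.388, 0.087], [0.393, 0.086], [0.395, 0.086], [0.399, 0.08], [0.403, 0.076], [0.41, 0.067], [0.419, 0.067]]
plate B [-0.1512 -0.1499 -0.1492 -0.1492 -0.1485 -0.1483 -0.1473 -0.1472 -0.1472
 -0.147  -0.1465 -0.1464 -0.146  -0.1459 -0.1459 -0.1456 -0.1453 -0.1447
 -0.1444 -0.1442 -0.1435 -0.1424 -0.1422 -0.1421] 0.4489243871477781 0.48782107978164446
ring [ 0.417 -0.481  0.014]
jam [ 0.703 -0.248  0.102]
mug [0.532 0.233 0.094]
```

```bash
python3 -m inch '[[[3,0,0],[0,55,-13],1],[[6,0,0],[0,110,-26],1],[[9,0,0],[0,165,-39],1],[[12.2,0,0],[0,220,-52],1],[[12.2,0,0],[0,275,-65],1],[[12.2,0,0],[0,325,-77],1],[[12.2,0,0],[0,363,-86],1],[[12.2,0,0],[0,363,-86],1],[[12.2,0,0],[0,363,-86],1]]' 40
cat >> h.py <<'E'
th=np.radians(8.8);ux=np.array([np.cos(th),np.sin(th)]);uy=np.array([-np.sin(th),np.cos(th)])
from scipy.spatial.transform import Rotation as Rn
def goto(A=None,B=None,z=None):
    o=readout.get_obs();p=np.array(o['position']);M=Rn.from_quat(o['ee_rot']).as_matrix()
    a,b=p[:2]@ux,p[:2]@uy
    A=a if A is None else A;B=b if B is None else B;z=p[2] if z is None else z
    t=np.array([*(A*ux+B*uy),z])
    f=np.array(o['ft_force'])
    print('t',round(o['clock'],2),'A,B,z',a.round(4),b.round(4),p[2].round(4),'tool yaw',np.degrees(np.arctan2(M[1,1],M[0,1])).round(2),'tilt x',M[:,0].round(3),'F A,B,z',(f[:2]@ux).round(2),(f[:2]@uy).round(2),f[2].round(2),'grip',o['grip_width'])
    print('shift mm',(M.T@(t-p)*1000).round(1))
E
python3 - <<'E'
from h import *
goto(.468,-.45,.062)
o=readout.get_obs();d=snap('wrist','w1.png',1.5);print(d['T_tool_cam'])
E
```

```text
clock: 1.23
position: [0.531, -0.3737, 0.2302]
ee_rot: [0.46, 0.537, -0.461, 0.536]
ft_force: [-0.3, -0.4, -0.3]
grip_width: 0.001
t 1.23 A,B,z 0.4676 -0.4506 0.2302 tool yaw 8.73 tilt x [-0.002  0.001 -1.   ] F A,B,z -0.37 -0.36 -0.34 grip 0.0013733591360805331
shift mm [168.2   0.6  -0.3]
[[-5.79348144e-04 -2.81235711e-01  9.59638546e-01 -1.42923865e-01]
 [-9.33245347e-04 -9.59638137e-01 -2.81236155e-01  7.20047479e-02]
 [ 9.99999397e-01 -1.05851185e-03  2.93502654e-04  3.91456644e-05]
 [ 0.00000000e+00  0.00000000e+00  0.00000000e+00  1.00000000e+00]]
```

View pics/w1.png

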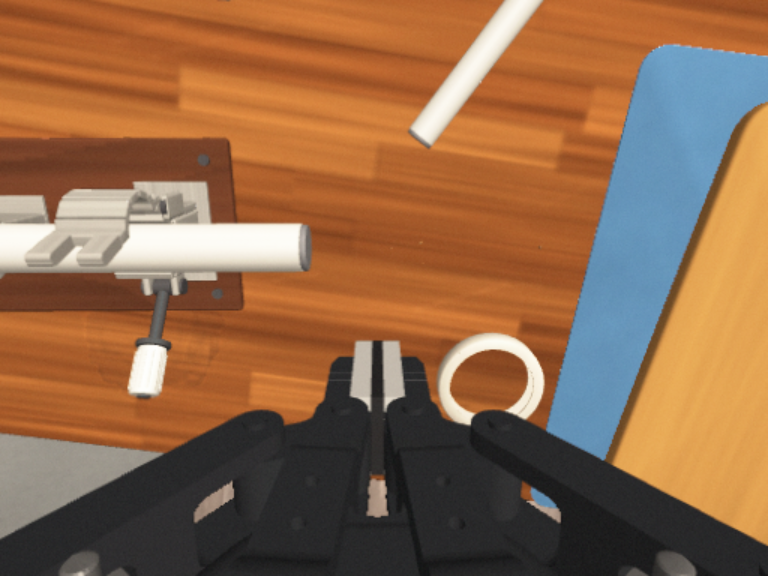

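Wrist view: tube's right end at px (305,247), bolt knob at (147,370), cap ear at (75,247), shut fingers at (378,345). I'll refine with this view.

```bash
cat >> h.py <<'E'
def wcloud():
    o=readout.get_obs();d=camera('wrist');np.savez('last_wrist.npz',**d)
    M=np.eye(4);M[:3,:3]=Rn.from_quat(o['ee_rot']).as_matrix();M[:3,3]=o['position']
    C=cloud(d,M@d['T_tool_cam']);return d,np.stack([C[...,:2]@ux,C[...,:2]@uy,C[...,2]],-1),C
E
python3 - <<'E'
from h import *
d,S,C=wcloud();A,B,Z=S[...,0],S[...,1],S[...,2];ok=d['range_z']>0
t=ok&(np.abs(A-.468)<.03)&(Z>.06)&(Z<.1)&(B<-.33)&(B>-.43)
print('end B',np.percentile(B[t],[0,1,3]),'A',np.percentile(A[t],[1,50,99]),'Zmax',Z[t].max())
for lo in(-.40,-.34,):
    k=t&(B>lo)&(B<lo+.02);top=k&(Z>Z[k].max()-.002);print(lo,'A of top',A[top].mean(),'A range',A[k].min(),A[k].max())
k=ok&(Z>.096)&(A>.44)&(A<.54)&(B>-.35)&(B<-.27)
print('cap B',np.percentile(B[k],[1,99]));q=np.stack([A[k],Z[k]],1);o=np.argsort(q[:,1]);print(q[o][::40].round(4).tolist())
k=ok&(Z>.05)&(A<.42)&(A>.35)&(B>-.34)&(B<-.26);print('bolt B',np.percentile(B[k],[1,50,99]));q=np.stack([A[k],Z[k]],1);print(q[np.argsort(q[:,0])][::50].round(3).tolist())
E
```

```text
end B [-0.40840356 -0.40825252 -0.40809839] A [0.4591318  0.47515359 0.48692941] Zmax 0.09228974653427913
-0.4 A of top 0.4726024477395535 A range 0.4586262085560917 0.48710637097822834
-0.34 A of top 0.4723311152008373 A range 0.4592299307581544 0.48697143366136886
cap B [-0.32050305 -0.28464686]
[[0.5073, 0.0965], [0.5108, 0.0991], [0.5104, 0.103], [0.5098, 0.1043], [0.5091, 0.1058], [0.5093, 0.1071], [0.5086, 0.1084], [0.5048, 0.1096], [0.5072, 0.1101], [0.5066, 0.1107], [0.505, 0.1112], [0.5044, 0.1125], [0.4998, 0.1134], [0.5062, 0.114], [0.5047, 0.1143], [0.5024, 0.1147], [0.5024, 0.1152], [0.5017, 0.1156], [0.501, 0.116], [0.4979, 0.1165], [0.5003, 0.1169], [0.4996, 0.1172], [0.5005, 0.1177], [0.5005, 0.1179], [0.499, 0.1182], [0.4983, 0.1185], [0.4999, 0.119], [0.4968, 0.1194], [0.4969, 0.1197], [0.4938, 0.12], [0.4923, 0.1203], [0.4955, 0.1205], [0.4932, 0.1207], [0.494, 0.121], [0.4964, 0.1213], [0.4949, 0.1217], [0.492, 0.1227], [0.4914, 0.1238], [0.4916, 0.1247], [0.491, 0.1256], [0.4911, 0.1264], [0.4905, 0.127], [0.4898, 0.1273], [0.4899, 0.1279], [0.487, 0.1287], [0.4895, 0.1298], [0.4897, 0.1308], [0.4839, 0.1322], [0.4856, 0.1331], [0.4881, 0.134], [0.4876, 0.1351], [0.4871, 0.1363], [0.4873, 0.1372], [0.48, 0.1382], [0.484, 0.1392], [0.4865, 0.1401], [0.4807, 0.1411], [0.4832, 0.142], [0.4857, 0.143], [0.4792, 0.1438], [0.4793, 0.1444], [0.4832, 0.1449], [0.4847, 0.1451], [0.4818, 0.1454], [0.4805, 0.1457], [0.4827, 0.1459], [0.4814, 0.1463]]
bolt B [-0.31250388 -0.3053355  -0.29425699]
[[0.378, 0.089], [0.383, 0.093], [0.386, 0.091], [0.388, 0.095], [0.39, 0.097], [0.392, 0.089], [0.393, 0.093], [0.394, 0.092], [0.396, 0.088], [0.398, 0.089], [0.4, 0.088], [0.401, 0.083], [0.403, 0.085], [0.405, 0.079], [0.407, 0.081], [0.409, 0.083], [0.411, 0.081], [0.413, 0.071], [0.415, 0.069], [0.42, 0.065]]
```

```bash
python3 -m inch '[[[0,0,0],[55,3,0],1],[[0,0,0],[110,3,0],1],[[0,0,0],[160,3,0],1],[[0,0,0],[168,3,0],1],[[0,0,0],[168,3,-5],1],[[0,0,0],[168,3,-12],1],[[0,0,0],[168,3,-18],1],[[0,0,0],[168,3,-22],1]]'
python3 - <<'E'
from h import *
goto(.47,-.3945,.062)
E
```

```text
clock: 2.33
position: [0.5304, -0.3517, 0.0636]
ee_rot: [0.461, 0.536, -0.461, 0.536]
ft_force: [0.1, 0.1, -0.3]
grip_width: -0.002
t 2.33 A,B,z 0.4703 -0.4287 0.0636 tool yaw 8.67 tilt x [-0.  0. -1.] F A,B,z 0.13 0.04 -0.26 grip -0.00215482539764411
shift mm [  1.6  -0.4 -34.2]
```

```bash
python3 -m inch '[[[0,0,0],[1,0,-3],1],[[0,0,0],[1,0,-6],1],[[0,0,0],[1,0,-9],1],[[0,0,0],[1,0,-12],1],[[0,0,0],[1,0,-15],1],[[0,0,0],[1,0,-18],1],[[0,0,0],[1,0,-21],1],[[0,0,0],[1,0,-24],1]]'
python3 - <<'E'
from h import *
goto(.47,-.3945,.062)
E
```

```text
clock: 3.32
position: [0.5267, -0.3278, 0.0626]
ee_rot: [0.461, 0.536, -0.461, 0.536]
ft_force: [0.1, -1.0, 0.4]
grip_width: -0.002
t 3.33 A,B,z 0.4704 -0.4046 0.0626 tool yaw 8.67 tilt x [-0. -0. -1.] F A,B,z -0.09 -0.98 0.43 grip -0.0018356872821371536
shift mm [  0.6  -0.4 -10.1]
```

```bash
python3 -m inch '[[[0,0,0],[0,0,-1.5],1],[[0,0,0],[0,0,-3],1],[[0,0,0],[0,0,-4],1],[[0,0,0],[0,0,-5],1],[[0,0,0],[0,0,-6],1]]'
python3 - <<'E'
from h import *
goto(.47,-.3945,.062)
d=snap('scene','x.png');a=d['pixels'][155:240,230:320];cv2.imwrite('pics/s2.png',cv2.resize(a[...,::-1],None,fx=7,fy=7,interpolation=cv2.INTER_CUBIC)[:600])
E
```

```text
clock: 3.95
position: [0.5258, -0.3219, 0.0627]
ee_rot: [0.461, 0.536, -0.461, 0.536]
ft_force: [0.3, -0.7, 0.2]
grip_width: 0.003
t 3.95 A,B,z 0.4704 -0.3986 0.0627 tool yaw 8.66 tilt x [-0. -0. -1.] F A,B,z 0.16 -0.7 0.17 grip 0.003047283136258686
shift mm [ 0.7 -0.4 -4.1]
```

View pics/s2.png

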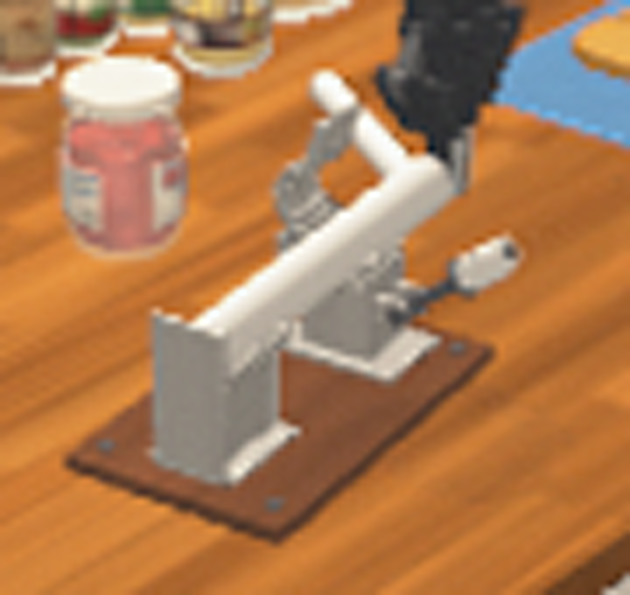

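The tube has moved almost to the plate (px (205,325)). I'll creep the rest of the way and watch for force.

```bash
for i in 1; do python3 -m inch '[[[0,0,0],[0,0,-1],1],[[0,0,0],[0,0,-2],1]]'; python3 -m inch '[[[0,0,0],[0,0,-0.5],1],[[0,0,0],[0,0,-1],1]]';  python3 -m inch '[[[0,0,0],[0,0,-0.5],1]]'; done
```

```text
clock: 4.25
position: [0.5255, -0.3197, 0.0626]
ee_rot: [0.461, 0.536, -0.461, 0.536]
ft_force: [0.5, -2.5, 0.4]
grip_width: 0.002
clock: 4.5
position: [0.5253, -0.3191, 0.0627]
ee_rot: [0.461, 0.536, -0.461, 0.536]
ft_force: [0.4, -3.3, 0.1]
grip_width: -0.003
clock: 4.62
position: [0.5253, -0.3191, 0.0628]
ee_rot: [0.461, 0.536, -0.461, 0.537]
ft_force: [2.0, -3.7, -0.1]
grip_width: 0.002
```

```bash
python3 -m inch '[[[0,0,0],[0,0,-0.5],1],[[0,0,0],[0,0,-0.8],1]]';  python3 -m inch '[[[0,0,0],[0,0,-0.5],1],[[0,0,0],[0,0,-0.8],1]]'
python3 - <<'E'
from h import *
goto(.47,-.3945,.062)
E
```

```text
clock: 4.88
position: [0.5252, -0.3191, 0.0629]
ee_rot: [0.461, 0.535, -0.461, 0.537]
ft_force: [1.2, -6.7, -0.9]
grip_width: -0.002
clock: 5.12
position: [0.525, -0.3192, 0.063]
ee_rot: [0.461, 0.535, -0.462, 0.537]
ft_force: [1.8, -7.0, -0.7]
grip_width: 0.001
t 5.12 A,B,z 0.47 -0.3957 0.063 tool yaw 8.57 tilt x [ 0.001 -0.003 -1.   ] F A,B,z 0.73 -7.17 -0.68 grip 0.0011889425039750445
shift mm [ 1.  -0.  -1.2]
```

```bash
python3 -m inch '[[[0,0,0],[0,0,5],1],[[0,0,0],[0,0,25],1],[[0,0,0],[-50,0,30],1],[[0,0,0],[-110,20,30],1],[[0,0,0],[-140,55,0],1],[[0,0,0],[-140,55,0],1]]'
python3 - <<'E'
from h import *
goto(.525,-.301,.122)
for n in('scene','top'):
    d=snap(n,'x.png',1);S=cloud(d);A=S[...,:2]@ux;B=S[...,:2]@uy;Z=S[...,2]
    t=(np.abs(A-.468)<.02)&(Z>.08)&(Z<.1)&(B<-.33)&(B>-.43);print(n,'tube right end B',np.sort(B[t])[:5].round(4))
    sl=(slice(155,240),slice(230,320)) if n=='scene' else (slice(150,250),slice(225,345))
    cv2.imwrite(f'pics/{n}3.png',cv2.resize(d['pixels'][sl][...,::-1],None,fx=6,fy=6,interpolation=cv2.INTER_CUBIC))
E
```

```text
clock: 5.88
position: [0.5832, -0.3075, 0.2062]
ee_rot: [0.461, 0.535, -0.459, 0.54]
ft_force: [-0.2, 0.3, -0.6]
grip_width: -0.001
t 5.88 A,B,z 0.5293 -0.3931 0.2062 tool yaw 8.89 tilt x [ 0.007 -0.003 -1.   ] F A,B,z -0.15 0.34 -0.61 grip -0.000781730012887016
shift mm [ 83.8  -4.7 -92.4]
scene tube right end B [-0.3813 -0.38   -0.3748 -0.3747 -0.3745]
top tube right end B [-0.3808 -0.3795 -0.3792 -0.3791 -0.3787]
```

View pics/top3.png

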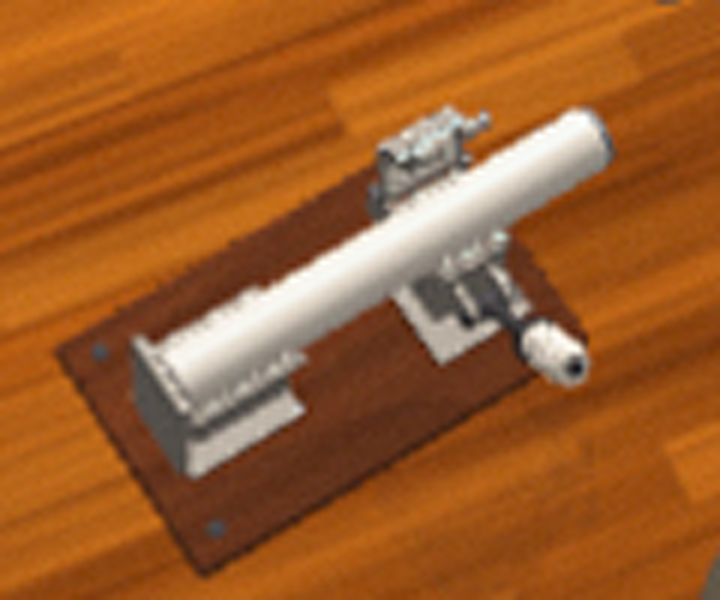

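Tube home: its left end meets the plate at (160,355) and its right end is at B=-0.380, as it should be. Now behind the cap.

```bash
python3 -m inch '[[[0,0,0],[0,0,-45],1],[[0,0,0],[0,0,-92],1],[[0,0,0],[0,0,-92],1],[[0,0,0],[40,0,-92],1],[[0,0,0],[75,0,-92],1],[[0,0,0],[78,0,-92],1],[[0,0,0],[78,0,-92],1]]'
python3 - <<'E'
from h import *
goto(.5,-.301,.13)
d,S,C=wcloud();cv2.imwrite('pics/w2.png',cv2.resize(d['pixels'][...,::-1],None,fx=1.5,fy=1.5))
E
```

```text
clock: 6.85
position: [0.5657, -0.2213, 0.1251]
ee_rot: [0.461, 0.535, -0.462, 0.537]
ft_force: [0.4, -0.1, -0.0]
grip_width: 0.002
t 6.85 A,B,z 0.5252 -0.3053 0.1251 tool yaw 8.54 tilt x [ 0.001 -0.003 -1.   ] F A,B,z 0.36 -0.15 -0.04 grip 0.0018879990809143622
shift mm [ -4.9 -25.2  -4.1]
```

View pics/w2.png

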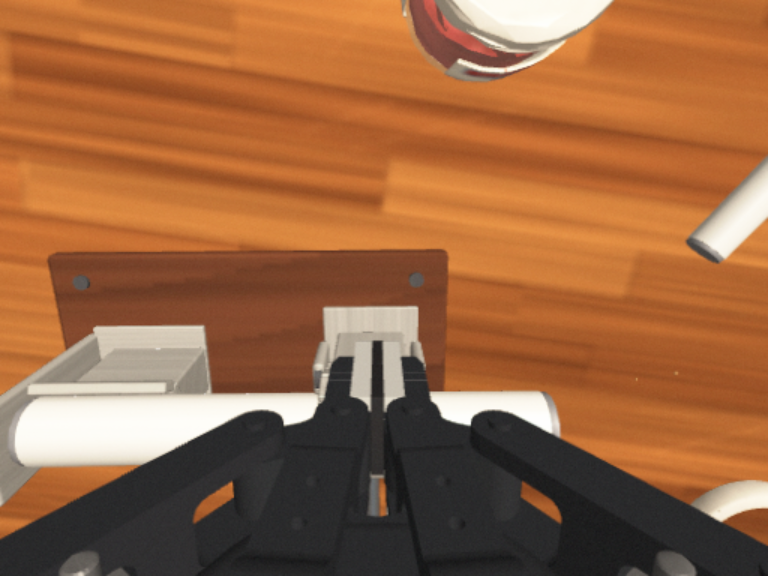

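```bash
python3 - <<'E'
from h import *
d=np.load('last_wrist.npz');C=cloud(d,d['T_tool_cam'])*1000
print(d['intrinsics'][0,0])
for v in range(226,300,6):
    print(v,[ (u,C[v,u].round(0).astype(int).tolist()) for u in (222,228,234,240,246,258,264,270,276,282)])
m=(C[...,0]>-8)&(np.abs(C[...,2])<40)&(np.abs(C[...,1])<25)&(C[...,0]<6);Q=C[m];print(Q.min(0),Q.max(0))
m=(C[...,0]>-30)&(C[...,0]<-12)&(np.abs(C[...,2])<40)&(np.abs(C[...,1])<25);Q=C[m];print(Q.min(0),Q.max(0))
E
```

```text
326.8302321348612
226 [(222, [108, -36, -24]), (228, [97, -32, -18]), (234, [97, -32, -14]), (240, [97, -32, -9]), (246, [96, -32, -4]), (258, [97, -32, 6]), (264, [97, -32, 10]), (270, [108, -37, 16]), (276, [109, -37, 21]), (282, [112, -39, 26])]
232 [(222, [108, -42, -24]), (228, [85, -32, -17]), (234, [86, -32, -13]), (240, [-10, 11, -5]), (246, [-10, 12, -2]), (258, [-11, 12, 3]), (264, [-9, 11, 6]), (270, [87, -33, 15]), (276, [61, -21, 17]), (282, [113, -44, 26])]
238 [(222, [108, -48, -24]), (228, [-8, 8, -10]), (234, [-8, 8, -8]), (240, [-17, 12, -5]), (246, [-17, 12, -2]), (258, [-17, 12, 3]), (264, [-16, 12, 6]), (270, [-7, 7, 9]), (276, [-8, 8, 11]), (282, [52, -21, 20])]
244 [(222, [-14, 8, -13]), (228, [-14, 8, -10]), (234, [-14, 8, -7]), (240, [-22, 12, -4]), (246, [-22, 12, -2]), (258, [-22, 12, 3]), (264, [-21, 11, 5]), (270, [-13, 7, 8]), (276, [-14, 8, 11]), (282, [-13, 7, 14])]
250 [(222, [-20, 8, -12]), (228, [-20, 8, -10]), (234, [-20, 8, -7]), (240, [-26, 11, -4]), (246, [-28, 12, -2]), (258, [-28, 12, 3]), (264, [-28, 12, 5]), (270, [-19, 7, 8]), (276, [-19, 8
[... 1242 characters left out ...]
58, [-47, 9, 2]), (264, [-54, 13, 4]), (270, [-52, 12, 6]), (276, [-53, 13, 8]), (282, [-52, 12, 10])]
292 [(222, [-57, 13, -9]), (228, [-56, 13, -7]), (234, [-56, 13, -5]), (240, [-57, 13, -3]), (246, [-47, 6, -2]), (258, [-47, 7, 2]), (264, [-56, 12, 4]), (270, [-56, 13, 6]), (276, [-56, 13, 8]), (282, [-56, 12, 10])]
298 [(222, [-66, 18, -8]), (228, [-65, 17, -6]), (234, [-58, 12, -5]), (240, [-59, 13, -3]), (246, [-45, 3, -2]), (258, [-47, 4, 2]), (264, [-58, 12, 4]), (270, [-59, 13, 6]), (276, [-66, 17, 7]), (282, [-66, 17, 8])]
[ -7.98955096   7.0664596  -11.31787674] [-3.40771797 12.07437701 11.298381  ]
[-29.98708778   6.63813572 -13.40468489] [-12.03274533  12.49089201  13.81877908]
```

```bash
python3 - <<'E'
import numpy as np
h=.496
for th in [1.35,1.3,1.25,1.2,1.1,1.0,.9,.8,.7,.6,.5,.4,.3,.2,.1,.05,0]:
    r=.060+.009*(1.3-th)/1.3; n=.009
    print(th,'r',round(r,4),'TCP A,z',round(h-r*np.cos(th)+n*np.sin(th)+.0115,4),round(.075+r*np.sin(th)+n*np.cos(th),4))
E
python3 -m inch '[[[0,0,0],[-8,0,-4],0.81],[[0,0,0],[-8,-4,-4],0.81],[[0,0,0],[-8,-10,-4],0.81],[[0,0,0],[-8,-16,-4],0.81],[[0,0,0],[-8,-18,-4],0.81]]'
python3 - <<'E'
from h import *
goto(.5,-.301,.135)
E
```

```text
1.35 r 0.0597 TCP A,z 0.5032 0.1352
1.3 r 0.06 TCP A,z 0.5001 0.1352
1.25 r 0.0603 TCP A,z 0.497 0.1351
1.2 r 0.0607 TCP A,z 0.4939 0.1348
1.1 r 0.0614 TCP A,z 0.4877 0.1338
1.0 r 0.0621 TCP A,z 0.4815 0.1321
0.9 r 0.0628 TCP A,z 0.4755 0.1298
0.8 r 0.0635 TCP A,z 0.4697 0.1268
0.7 r 0.0642 TCP A,z 0.4642 0.1232
0.6 r 0.0648 TCP A,z 0.4591 0.119
0.5 r 0.0655 TCP A,z 0.4543 0.1143
0.4 r 0.0662 TCP A,z 0.45 0.1091
0.3 r 0.0669 TCP A,z 0.4462 0.1034
0.2 r 0.0676 TCP A,z 0.443 0.0973
0.1 r 0.0683 TCP A,z 0.4404 0.0908
0.05 r 0.0687 TCP A,z 0.4394 0.0874
0 r 0.069 TCP A,z 0.4385 0.084
clock: 7.52
position: [0.5472, -0.2201, 0.1337]
ee_rot: [0.461, 0.534, -0.462, 0.537]
ft_force: [-0.9, -0.1, 0.5]
grip_width: 0.187
t 7.53 A,B,z 0.5071 -0.3012 0.1337 tool yaw 8.53 tilt x [ 0.002 -0.004 -1.   ] F A,B,z -0.87 0.02 0.46 grip 0.18709584126648876
shift mm [-1.3 -7.1 -0.2]
```

```bash
python3 -m inch '[[[0,0,0],[-1,-4,0],0.81],[[0,0,0],[-1,-7,0],0.81],[[0,0,0],[-1,-10,0],0.81],[[0,0,0],[-1,-13,0],0.81],[[0,0,0],[0,-19,0],0.81],[[0,0,0],[1.5,-25.5,0],0.81]]'
python3 - <<'E'
from h import *
goto(.4697,-.301,.1268)
E
```

```text
clock: 8.28
position: [0.5218, -0.2238, 0.1322]
ee_rot: [0.461, 0.534, -0.462, 0.537]
ft_force: [3.3, 1.4, -0.2]
grip_width: 0.189
t 8.28 A,B,z 0.4814 -0.301 0.1322 tool yaw 8.54 tilt x [ 0.003 -0.004 -1.   ] F A,B,z 3.49 0.88 -0.16 grip 0.1886580026732518
shift mm [  5.4 -11.8   0. ]
```

```bash
python3 -m inch '[[[0,0,0],[2.4,-6,0],0.81],[[0,0,0],[5.4,-12,0],0.81],[[0,0,0],[9,-17,0],0.81],[[0,0,0],[13,-22.3,0],0.81],[[0,0,0],[18,-27,0],0.81],[[0,0,0],[23,-31.4,0],0.81]]'
python3 - <<'E'
from h import *
goto(.443,-.301,.0973)
d=snap('scene','x.png');a=d['pixels'][155:240,230:320];cv2.imwrite('pics/s4.png',cv2.resize(a[...,::-1],None,fx=7,fy=7,interpolation=cv2.INTER_CUBIC)[:600])
E
```

```text
clock: 9.02
position: [0.4905, -0.2287, 0.1088]
ee_rot: [0.461, 0.534, -0.462, 0.537]
ft_force: [3.2, 0.2, 1.3]
grip_width: 0.19
t 9.03 A,B,z 0.4497 -0.301 0.1088 tool yaw 8.54 tilt x [ 0.003 -0.004 -1.   ] F A,B,z 3.17 -0.33 1.33 grip 0.18997359273464656
shift mm [11.5 -6.8 -0. ]
```

View pics/s4.png

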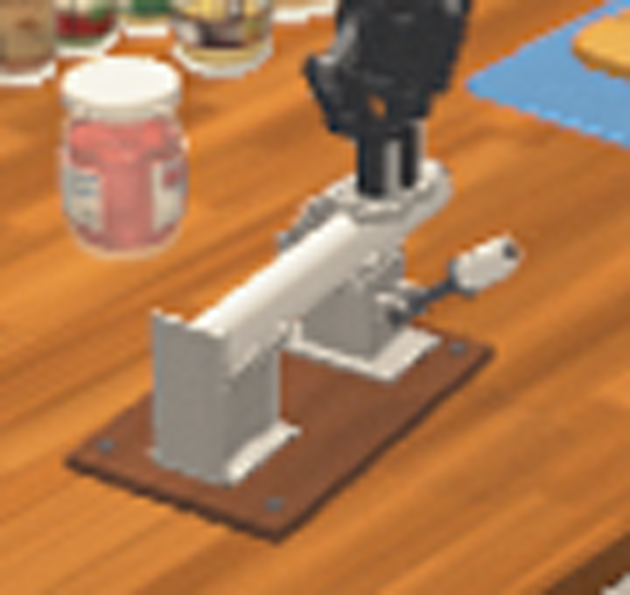

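The cap is well down over the tube, with the fingers on the ear at (390,190) and the tube still at its stop. Continuing down.

```bash
python3 -m inch '[[[0,0,0],[3,-2,0],0.81],[[0,0,0],[5.5,-3.7,0],0.81],[[0,0,0],[8.5,-5.3,0],0.81],[[0,0,0],[11.5,-7,0],0.81],[[0,0,0],[15,-8.5,0],0.81],[[0,0,0],[18,-10,0],0.81]]'
python3 - <<'E'
from h import *
goto(.4375,-.301,.084)
E
```

```text
clock: 9.82
position: [0.4799, -0.2303, 0.09]
ee_rot: [0.461, 0.534, -0.462, 0.537]
ft_force: [3.3, 0.2, 3.4]
grip_width: 0.188
t 9.82 A,B,z 0.4391 -0.301 0.09 tool yaw 8.52 tilt x [ 0.002 -0.004 -1.   ] F A,B,z 3.31 -0.33 3.38 grip 0.1884452488885009
shift mm [ 6.  -1.6 -0. ]
```

```bash
python3 -m inch '[[[0,0,0],[2,-0.7,0],0.81],[[0,0,0],[4,-1.2,0],0.81],[[0,0,0],[4.5,-1.2,0],0.81]]'; python3 -m inch '[[[0,0,0],[0.7,0,0],0.81],[[0,0,0],[1.2,0,0],0.81]]'
```

```text
clock: 10.2
position: [0.4792, -0.2305, 0.086]
ee_rot: [0.461, 0.534, -0.462, 0.537]
ft_force: [2.9, 0.5, 5.8]
grip_width: 0.188
clock: 10.45
position: [0.4792, -0.2305, 0.0851]
ee_rot: [0.461, 0.534, -0.462, 0.537]
ft_force: [-1.1, 0.2, 6.2]
grip_width: 0.188
```

```bash
python3 -m inch '[[[0,0,0],[0.8,0,0],0.81],[[0,0,0],[1.0,0,0],0.81]]'; python3 -m inch '[[[0,0,0],[0.8,0,0],0.81],[[0,0,0],[1.0,0,0],0.81]]'
```

```text
clock: 10.7
position: [0.4791, -0.2305, 0.0845]
ee_rot: [0.461, 0.534, -0.462, 0.537]
ft_force: [0.5, 1.4, 9.6]
grip_width: 0.187
clock: 10.95
position: [0.4791, -0.2305, 0.0842]
ee_rot: [0.461, 0.534, -0.462, 0.537]
ft_force: [-2.1, 0.9, 12.0]
grip_width: 0.191
```

```bash
python3 -m inch '[[[0,0,0],[1.2,0,0],0.81],[[0,0,0],[1.3,0,0],0.81]]'; python3 -m inch '[[[0,0,0],[1.4,0,0],0.81],[[0,0,0],[1.4,0,0],0.81]]'
```

```text
clock: 11.2
position: [0.4791, -0.2305, 0.084]
ee_rot: [0.461, 0.534, -0.462, 0.537]
ft_force: [-3.4, 1.6, 17.1]
grip_width: 0.192
clock: 11.45
position: [0.4791, -0.2306, 0.084]
ee_rot: [0.461, 0.534, -0.462, 0.538]
ft_force: [-4.6, 2.6, 17.7]
grip_width: 0.194
```

```bash
python3 -m inch '[[[0,0,0],[1.2,0,0],0.81],[[0,0,0],[1.2,0,0],0.81],[[0,0,0],[1.2,0,0],0.81]]';python3 -m inch '[[[0,0,0],[1.2,0,0],0.81],[[0,0,0],[1.2,0,0],0.81],[[0,0,0],[1.2,0,0],0.81]]'
python3 - <<'E'
from h import *
goto()
d,S,C=wcloud();cv2.imwrite('pics/w5.png',cv2.resize(d['pixels'][...,::-1],None,fx=1.5,fy=1.5))
d=snap('scene','x.png');a=d['pixels'][155:240,230:320];cv2.imwrite('pics/s5.png',cv2.resize(a[...,::-1],None,fx=7,fy=7,interpolation=cv2.INTER_CUBIC)[:600])
E
```

```text
clock: 11.82
position: [0.479, -0.2305, 0.0839]
ee_rot: [0.461, 0.534, -0.462, 0.538]
ft_force: [-4.5, 3.1, 16.1]
grip_width: 0.191
clock: 12.2
position: [0.4791, -0.2306, 0.0839]
ee_rot: [0.461, 0.534, -0.462, 0.538]
ft_force: [-4.5, 2.7, 17.5]
grip_width: 0.188
t 12.2 A,B,z 0.4382 -0.3011 0.0839 tool yaw 8.51 tilt x [ 0.002 -0.006 -1.   ] F A,B,z -4.03 3.36 17.53 grip 0.18804026321799613
shift mm [0. 0. 0.]
```

View pics/s5.png

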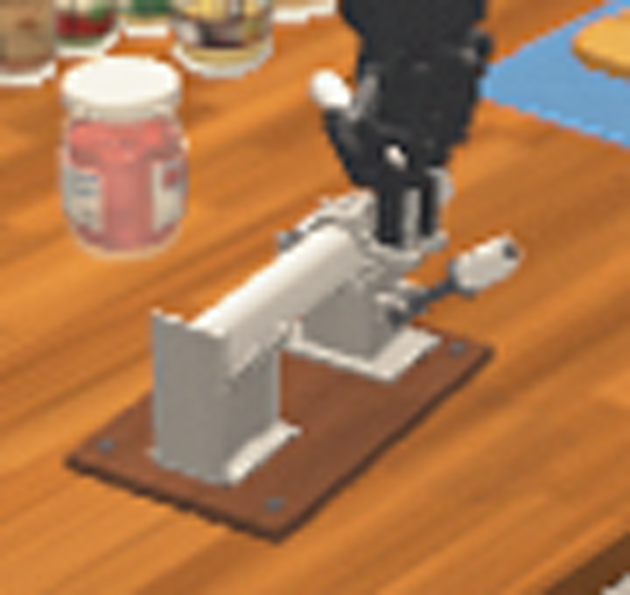

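View pics/w5.png

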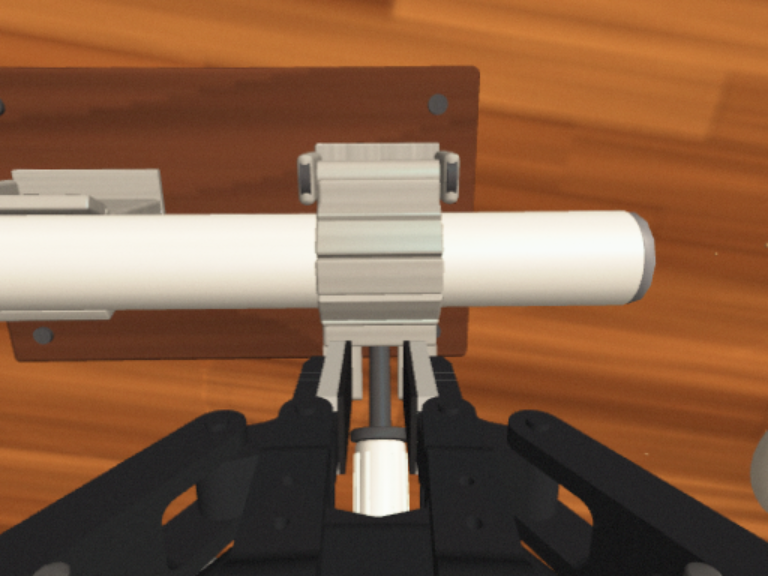

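Ear down with pads on the two prongs, the bolt shank and knob aligned with the slot at (380,400). I'll check the cap angle from the ear and shell points.

```bash
python3 - <<'E'
from h import *
d=np.load('last_wrist.npz')
o=readout.get_obs();M=np.eye(4);M[:3,:3]=Rn.from_quat(o['ee_rot']).as_matrix();M[:3,3]=o['position']
C=cloud(d,M@d['T_tool_cam']);A=C[...,:2]@ux;B=C[...,:2]@uy;Z=C[...,2]
for v in range(95,232,5): print(v,[(A[v,u].round(4),Z[v,u].round(4)) for u in (240,254,268)])
E
```

```text
95 [(np.float64(0.5069), np.float64(0.0114)), (np.float64(0.5069), np.float64(0.0119)), (np.float64(0.5068), np.float64(0.0116))]
100 [(np.float64(0.504), np.float64(0.0157)), (np.float64(0.504), np.float64(0.0173)), (np.float64(0.5039), np.float64(0.0167))]
105 [(np.float64(0.5009), np.float64(0.0154)), (np.float64(0.5009), np.float64(0.0169)), (np.float64(0.5009), np.float64(0.0163))]
110 [(np.float64(0.5015), np.float64(0.0784)), (np.float64(0.5015), np.float64(0.0794)), (np.float64(0.5014), np.float64(0.0787))]
115 [(np.float64(0.4995), np.float64(0.0805)), (np.float64(0.4994), np.float64(0.0807)), (np.float64(0.4993), np.float64(0.0796))]
120 [(np.float64(0.4975), np.float64(0.0827)), (np.float64(0.4974), np.float64(0.082)), (np.float64(0.4975), np.float64(0.0838))]
125 [(np.float64(0.4954), np.float64(0.0833)), (np.float64(0.4954), np.float64(0.0839)), (np.float64(0.4954), np.float64(0.0838))]
130 [(np.float64(0.4932), np.float64(0.0826)), (np.float64(0.4933), np.float64(0.0838)), (np.float64(0.4932), np.float64(0.0835))]
135 [(np.float64(0.4911), np.float64(0.0835)), (np.float
[... 1846 characters left out ...]
t64(0.093)), (np.float64(0.4622), np.float64(0.0936))]
210 [(np.float64(0.51), np.float64(0.227)), (np.float64(0.51), np.float64(0.227)), (np.float64(0.4586), np.float64(0.0902))]
215 [(np.float64(0.4554), np.float64(0.0879)), (np.float64(0.4554), np.float64(0.0881)), (np.float64(0.4554), np.float64(0.0882))]
220 [(np.float64(0.4517), np.float64(0.0847)), (np.float64(0.4511), np.float64(0.0835)), (np.float64(0.4515), np.float64(0.0846))]
225 [(np.float64(0.4488), np.float64(0.084)), (np.float64(0.4482), np.float64(0.0827)), (np.float64(0.4489), np.float64(0.0843))]
230 [(np.float64(0.4463), np.float64(0.084)), (np.float64(0.446), np.float64(0.0835)), (np.float64(0.4459), np.float64(0.0834))]
```

```bash
python3 -m inch '[[[0,0,0],[-3,0,0],0.81],[[0,0,0],[-20,0,0],0.81],[[0,0,0],[-60,-10,0],0.9],[[0,0,0],[-75,-50,0],1],[[0,0,0],[-75,-95,0],1],[[0,0,0],[-75,-95,0],1],[[0,0,0],[-40,-95,0],1],[[0,0,0],[3,-95,0],1],[[0,0,0],[6,-95,0],1],[[0,0,0],[6,-95,0],1]]'
python3 - <<'E'
from h import *
goto(.36,-.301,.078)
d,S,C=wcloud();cv2.imwrite('pics/w6.png',cv2.resize(d['pixels'][...,::-1],None,fx=1.5,fy=1.5))
d=snap('scene','x.png');a=d['pixels'][155:240,230:320];cv2.imwrite('pics/s6.png',cv2.resize(a[...,::-1],None,fx=7,fy=7,interpolation=cv2.INTER_CUBIC)[:600])
E
```

```text
clock: 13.55
position: [0.3859, -0.2447, 0.079]
ee_rot: [0.461, 0.534, -0.462, 0.538]
ft_force: [0.1, -0.7, 0.8]
grip_width: -0.003
t 13.55 A,B,z 0.344 -0.3009 0.079 tool yaw 8.53 tilt x [ 0.003 -0.006 -1.   ] F A,B,z -0.05 -0.66 0.83 grip -0.0028018037938092235
shift mm [ 1. 16.  0.]
```

View pics/s6.png

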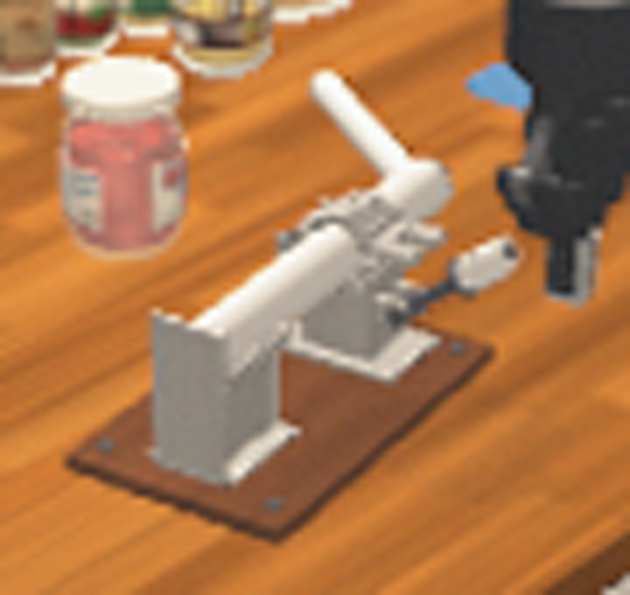

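View pics/w6.png

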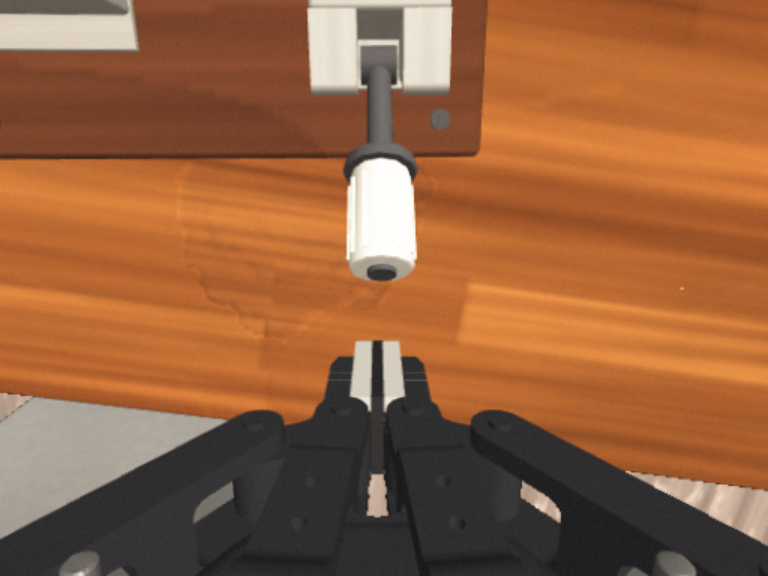

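The fingers (378,350) are aligned with the knob (380,225), and the cap stays down. Next I push the bolt up.

```bash
python3 -m inch '[[[0,0,0],[0,8,0],1],[[0,0,0],[0,15,0],1],[[0,0,0],[-3,20,0],1],[[0,0,0],[-7,25,0],1],[[0,0,0],[-12,31,0],1],[[0,0,0],[-17,36.5,0],1],[[0,0,0],[-20,41,0],1],[[0,0,0],[-21,43,0],1]]'
python3 - <<'E'
from h import *
goto(.4155,-.301,.103)
d=snap('scene','x.png');a=d['pixels'][155:240,230:320];cv2.imwrite('pics/s7.png',cv2.resize(a[...,::-1],None,fx=7,fy=7,interpolation=cv2.INTER_CUBIC)[:600])
E
```

```text
clock: 14.65
position: [0.4284, -0.2388, 0.1008]
ee_rot: [0.46, 0.533, -0.463, 0.538]
ft_force: [-6.2, -1.9, 3.5]
grip_width: -0.001
t 14.65 A,B,z 0.3869 -0.3016 0.1008 tool yaw 8.51 tilt x [ 0.003 -0.007 -1.   ] F A,B,z -6.42 -0.91 3.51 grip -0.0014636863458348539
shift mm [-2.1 28.6 -0.7]
```

View pics/s7.png

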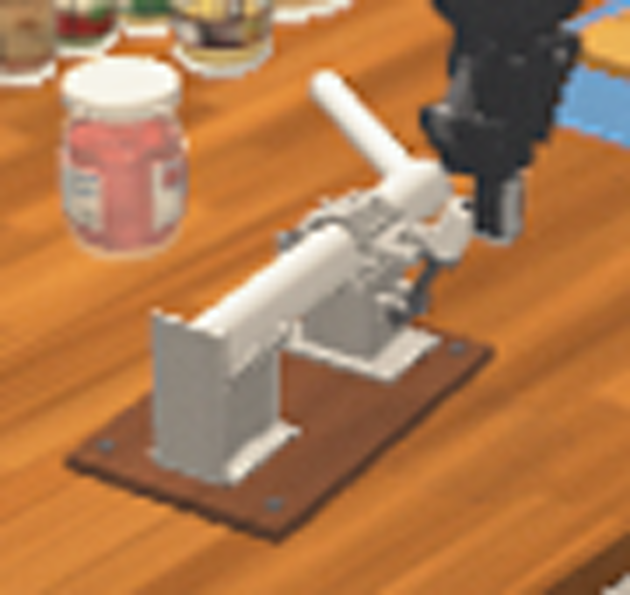

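The bolt is at about 0.35 rad and its flange is just reaching the ear nose (6 N). Going slowly, checking force.

```bash
python3 -m inch '[[[0,0,0],[0,1.5,0],1],[[0,0,0],[0,3,0],1]]'; python3 -m inch '[[[0,0,0],[0,1.5,0],1],[[0,0,0],[0,3,0],1]]'
python3 - <<'E'
from h import *
goto(.4155,-.301,.103)
E
```

```text
clock: 14.95
position: [0.43, -0.2388, 0.1007]
ee_rot: [0.46, 0.534, -0.464, 0.537]
ft_force: [-11.6, -1.4, 7.6]
grip_width: 0.001
clock: 15.2
position: [0.4311, -0.2388, 0.1003]
ee_rot: [0.459, 0.535, -0.465, 0.536]
ft_force: [-11.4, -2.2, 7.6]
grip_width: 0.001
t 15.2 A,B,z 0.3895 -0.302 0.1003 tool yaw 8.4 tilt x [-0.003 -0.007 -1.   ] F A,B,z -11.61 -0.39 7.56 grip 0.0012961594397425235
shift mm [-2.8 26.  -1.2]
```

```bash
python3 - <<'E'
from h import *
d,S,C=wcloud();cv2.imwrite('pics/w8.png',cv2.resize(d['pixels'][...,::-1],None,fx=1.5,fy=1.5))
A,B,Z=S[...,0],S[...,1],S[...,2]
k=(d['range_z']>0)&(np.abs(B+.301)<.017)&(A>.42)&(A<.52)&(Z>.07)
for a in np.arange(.42,.515,.004):
    q=k&(A>a)&(A<a+.004)
    if q.sum()>3: print(a.round(3),np.median(Z[q]).round(4),Z[q].max().round(4))
E
```

```text
0.42 0.1005 0.1106
0.424 0.0901 0.102
0.428 0.0855 0.0914
0.432 0.0852 0.0868
0.436 0.0851 0.0871
0.44 0.0851 0.0868
0.444 0.0849 0.087
0.448 0.085 0.0869
0.452 0.0867 0.0902
0.456 0.0906 0.0934
0.46 0.0933 0.0959
0.464 0.0947 0.0978
0.468 0.0956 0.0976
0.472 0.0956 0.0974
0.476 0.0946 0.0973
0.48 0.093 0.0962
0.484 0.0902 0.0931
0.488 0.0865 0.0899
0.492 0.0834 0.0855
0.496 0.0824 0.0848
```

View pics/w8.png

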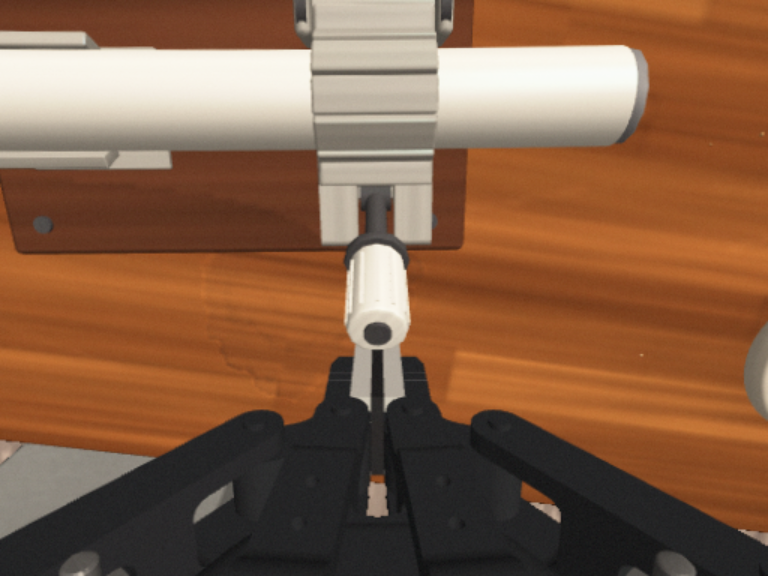

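The ear is level (z≈0.085), with the flange at (376,245) just at the ear's tip. I continue with a slight upward component to relieve the finger friction.

```bash
python3 -m inch '[[[0,0,0],[-2,3,0],1],[[0,0,0],[-3,3.5,0],1]]'; python3 -m inch '[[[0,0,0],[-1,3,0],1],[[0,0,0],[-1.5,4,0],1]]'
python3 - <<'E'
from h import *
goto(.4155,-.301,.103)
E
```

```text
clock: 15.5
position: [0.4342, -0.2382, 0.1028]
ee_rot: [0.459, 0.535, -0.465, 0.535]
ft_force: [-3.7, -0.3, -1.5]
grip_width: 0.002
clock: 15.75
position: [0.4379, -0.2377, 0.1042]
ee_rot: [0.459, 0.535, -0.465, 0.535]
ft_force: [-5.1, -0.8, 1.2]
grip_width: -0.0
t 15.75 A,B,z 0.3964 -0.3019 0.1042 tool yaw 8.38 tilt x [-0.005 -0.006 -1.   ] F A,B,z -5.17 -0.05 1.18 grip -0.0001478967698239038
shift mm [ 1.1 19.1 -1. ]
```

Much freer now: 5 N, moving with the command.

```bash
python3 -m inch '[[[0,0,0],[-0.5,2.5,0],1],[[0,0,0],[-1,5,0],1]]'; python3 -m inch '[[[0,0,0],[0,2.5,0],1],[[0,0,0],[0,5,0],1]]'; python3 -m inch '[[[0,0,0],[0,2,0],1],[[0,0,0],[0,4,0],1]]'
python3 - <<'E'
from h import *
goto(.4155,-.301,.103)
d=snap('scene','x.png');a=d['pixels'][155:240,230:320];cv2.imwrite('pics/s9.png',cv2.resize(a[...,::-1],None,fx=7,fy=7,interpolation=cv2.INTER_CUBIC)[:600])
E
```

```text
clock: 16.0
position: [0.4429, -0.237, 0.1054]
ee_rot: [0.459, 0.535, -0.465, 0.535]
ft_force: [-5.2, -0.9, 4.3]
grip_width: -0.005
clock: 16.25
position: [0.4484, -0.2363, 0.1056]
ee_rot: [0.459, 0.535, -0.465, 0.535]
ft_force: [-2.5, -0.9, 1.9]
grip_width: 0.003
clock: 16.5
position: [0.4529, -0.2355, 0.1056]
ee_rot: [0.459, 0.535, -0.465, 0.536]
ft_force: [-1.2, -0.3, 1.2]
grip_width: -0.002
t 16.5 A,B,z 0.4115 -0.302 0.1056 tool yaw 8.39 tilt x [-0.004 -0.006 -1.   ] F A,B,z -1.24 -0.15 1.21 grip -0.00206255412880493
shift mm [ 2.6  4.  -1.1]
```

View pics/s9.png

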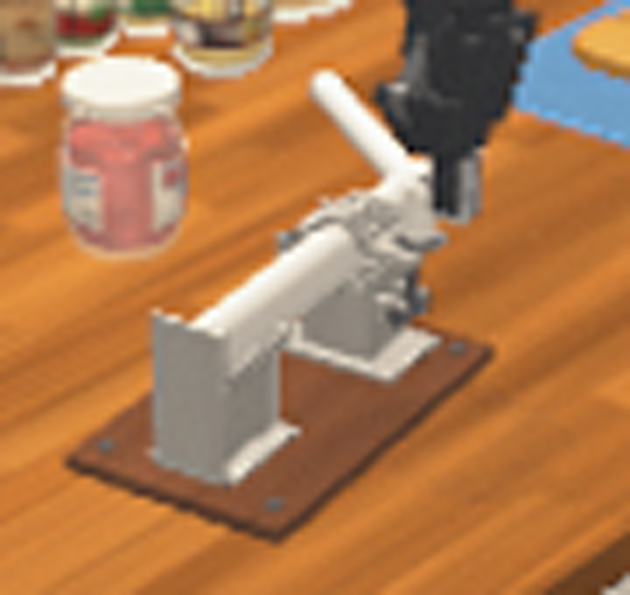

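The flange is past the nose and the bolt is nearly upright. I'll feel for the rigid stop.

```bash
python3 -m inch '[[[0,0,0],[0,1.5,0],1],[[0,0,0],[0,3,0],1]]'; python3 -m inch '[[[0,0,0],[0,1,0],1],[[0,0,0],[0,2,0],1]]'; python3 -m inch '[[[0,0,0],[0,1,0],1],[[0,0,0],[0,1.2,0],1]]'
python3 - <<'E'
from h import *
goto(.4155,-.301,.103)
E
```

```text
clock: 16.8
position: [0.4562, -0.2349, 0.1056]
ee_rot: [0.459, 0.535, -0.465, 0.536]
ft_force: [-2.1, -0.2, 0.6]
grip_width: 0.002
clock: 17.05
position: [0.4582, -0.2346, 0.1056]
ee_rot: [0.459, 0.535, -0.465, 0.536]
ft_force: [-1.8, 0.4, 0.7]
grip_width: -0.0
clock: 17.3
position: [0.4589, -0.2345, 0.1055]
ee_rot: [0.459, 0.535, -0.465, 0.535]
ft_force: [-5.4, -0.1, 3.8]
grip_width: -0.004
t 17.3 A,B,z 0.4176 -0.302 0.1055 tool yaw 8.39 tilt x [-0.005 -0.006 -1.   ] F A,B,z -5.39 0.69 3.79 grip -0.003917057168954003
shift mm [ 2.5 -2.1 -1. ]
```

```bash
python3 -m inch '[[[0,0,0],[0,0.9,0],1],[[0,0,0],[0,0.9,0],1],[[0,0,0],[0,0.9,0],1]]'
python3 -m inch '[[[0,0,0],[0,-3,0],1],[[0,0,0],[0,-15,0],1],[[0,0,0],[0,-60,0],1],[[0,0,0],[-30,-100,0],1],[[0,0,0],[-80,-110,0],1],[[0,0,0],[-80,-110,0],1]]'
python3 - <<'E'
from h import *
goto()
d,S,C=wcloud();cv2.imwrite('pics/w10.png',cv2.resize(d['pixels'][...,::-1],None,fx=1.5,fy=1.5))
for n in('scene','top'):
    d=snap(n,'x.png',1);S=cloud(d);A=S[...,:2]@ux;B=S[...,:2]@uy;Z=S[...,2]
    t=(np.abs(A-.468)<.02)&(Z>.08)&(Z<.1)&(B<-.33)&(B>-.43);print(n,'tube right end B',np.sort(B[t])[:5].round(4))
    k=(np.abs(B+.301)<.012)&(Z>.092)&(A>.4)&(A<.452);q=np.stack([A[k],Z[k]],1);print('knob A,Z',q[np.argsort(q[:,1])].round(4).tolist())
    sl=(slice(155,240),slice(230,320)) if n=='scene' else (slice(150,250),slice(225,345))
    cv2.imwrite(f'pics/{n}10.png',cv2.resize(d['pixels'][sl][...,::-1],None,fx=6,fy=6,interpolation=cv2.INTER_CUBIC))
E
```

```text
clock: 17.68
position: [0.4589, -0.2346, 0.1054]
ee_rot: [0.459, 0.535, -0.465, 0.535]
ft_force: [-6.7, -0.0, 4.2]
grip_width: -0.0
clock: 18.42
position: [0.3513, -0.2515, 0.1898]
ee_rot: [0.46, 0.533, -0.466, 0.537]
ft_force: [0.4, 0.6, 0.2]
grip_width: 0.001
t 18.43 A,B,z 0.3087 -0.3023 0.1898 tool yaw 8.27 tilt x [-0.001 -0.01  -1.   ] F A,B,z 0.53 0.56 0.22 grip 0.0007294073643157813
shift mm [0. 0. 0.]
scene tube right end B [-0.3856 -0.3831 -0.3762 -0.3746 -0.3731]
knob A,Z [[0.4378, 0.0928], [0.4251, 0.0935], [0.434, 0.0936], [0.4307, 0.0939], [0.4435, 0.0941], [0.4306, 0.095], [0.4302, 0.0963], [0.4343, 0.0974], [0.4369, 0.0978], [0.4297, 0.0991], [0.4417, 0.1001], [0.429, 0.1008], [0.4299, 0.1008], [0.4314, 0.1014], [0.4371, 0.1017], [0.4338, 0.1021], [0.4429, 0.103], [0.4305, 0.1043], [0.4292, 0.1047], [0.4314, 0.1055], [0.4344, 0.1055], [0.4373, 0.1056], [0.4439, 0.106], [0.4293, 0.1087], [0.4348, 0.1091], [0.4297, 0.1092], [0.4316, 0.1094], [0.4372, 0.1098], [0.4429, 0.1111], [0.4427, 0.1124], [0.4352, 0.1129], [0.432, 0.1131], [0.4375, 0.1135], [0.4441, 0.1139], [0.4288
[... 807 characters left out ...]
0.113], [0.4334, 0.1134], [0.4371, 0.1135], [0.4263, 0.1142], [0.4309, 0.1142], [0.4294, 0.1147], [0.4389, 0.115], [0.4442, 0.1161], [0.4396, 0.1161], [0.4285, 0.1162], [0.4308, 0.1163], [0.4311, 0.1167], [0.4319, 0.1171], [0.4346, 0.1176], [0.4343, 0.1182], [0.4265, 0.1184], [0.4412, 0.1184], [0.4352, 0.1184], [0.4275, 0.1185], [0.4393, 0.1187], [0.4379, 0.1189], [0.4396, 0.1194], [0.4315, 0.1205], [0.4323, 0.1205], [0.4332, 0.1207], [0.4424, 0.1207], [0.4355, 0.1208], [0.44, 0.121], [0.435, 0.1211], [0.434, 0.1211], [0.4302, 0.1217], [0.4361, 0.1217], [0.4323, 0.1224], [0.4354, 0.1225], [0.4313, 0.1228], [0.4276, 0.1228], [0.428, 0.1228], [0.4363, 0.1228], [0.4408, 0.123], [0.4366, 0.125]]
```

View pics/scene10.png

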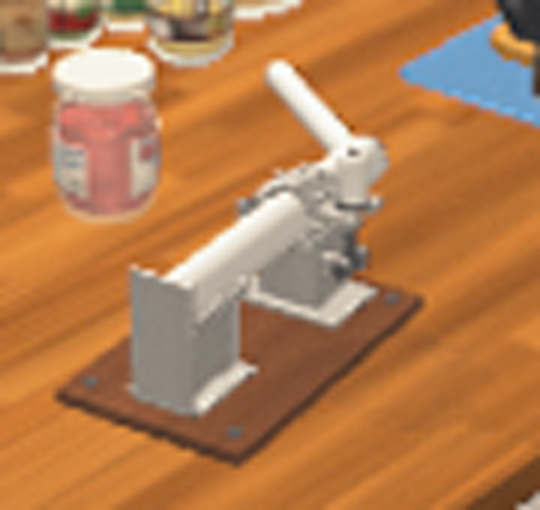

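View pics/top10.png

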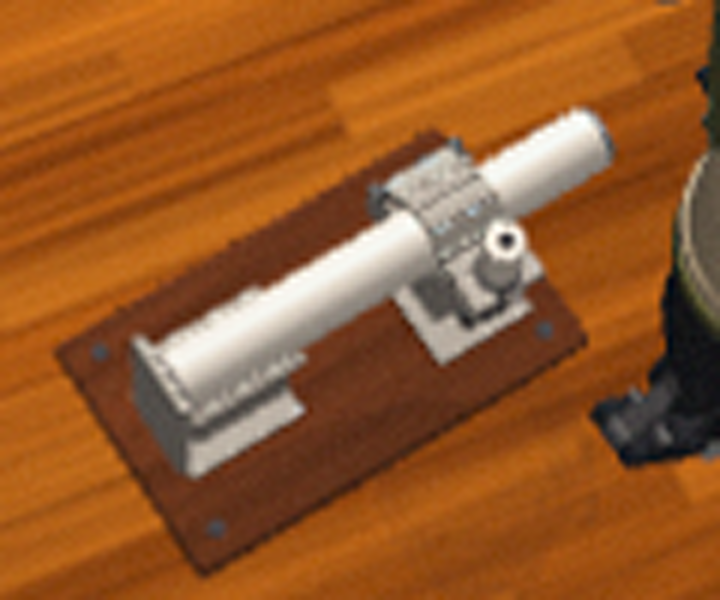

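View pics/w10.png

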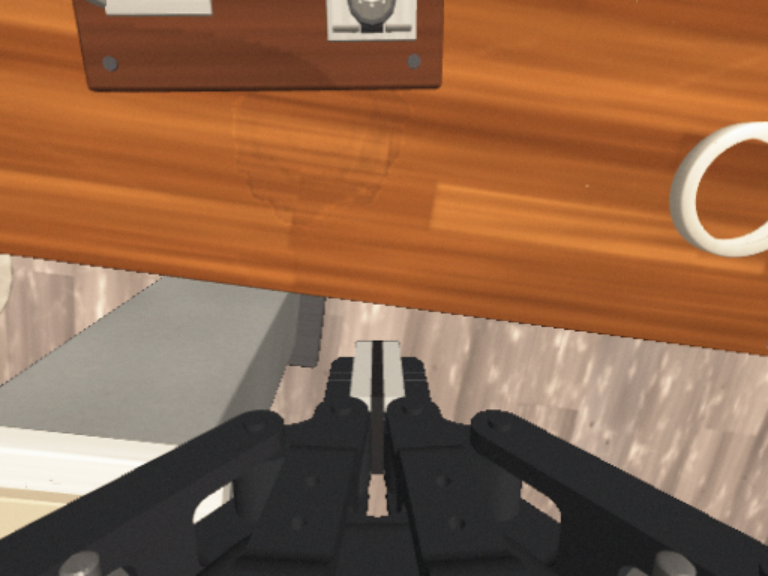

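All checks pass: the knob side is vertical, the tube end is unmoved at B≈-0.380, and the arm is clear.

```bash
python3 -c "
from workcell import manip
print(manip.hand_in())"
```

```text
the job is handed in; nothing more can be done
None
```

The towel rail is fixed in its stand, and I handed the job in at about 18.5 s; hand-in gives no verdict.

- **Tube:** I pushed it about 28 mm along its cradles until it stopped against the plate, with about 7 N at the end. Its right end measured 0.380 m along the stand's y direction, which is where it should be at home. It read the same in the top view after all the steps. The scene camera put it 2–5 mm off at the end, which I took as noise at the tube's edge.
- **Coupler half:** I swung it down from behind and pressed on both prongs of the ear with 16–18 N for about 1 s. While I pressed, the ear's face measured level at about 84 mm above the worktop. It still looked level at about 85 mm while the bolt was going in.
- **Bolt:** I pushed it upright with the closed fingers. The flange rubbed on the ear's nose at about 12 N at the wrist, and eased once I raised the fingers slightly. It then ran on to a rigid stop at about 7 N, and I let go.

In the last pictures the bolt stood vertical in the slot, the coupler was closed and the arm was clear of everything. I didn't re-measure the mug, jar ring, teaspoon or jam jar. The arm stayed well clear of them, and the jam jar and jar ring looked undisturbed in the pictures.

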